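# Widen the tablet dock with its handwheel and stand the tablet in it

### The job

Wind the dock's handwheel until its slot is 20 mm wide, that is until the sliding jaw's inner face is level with the white line engraved on the deck. Then take the tablet out of the wooden rack and stand it upright in the slot, about centred along it and right down on the deck, lowering it in rather than dropping it. Leave the game case and everything else on the table where they are.

Things in the scene. Friction and masses are not known exactly. Their poses are not given: they have to be found in the camera images.
- dock: Fixed tablet dock: dark steel deck 170 (x) x 430 (y) x 20 mm high, origin under its centre, front to -x. At y = +100 mm a grey console, up to 130 mm high, carries the handwheel. At y = -110 mm are two upright aluminium jaws, 130 mm long in y, tops 75 mm above the table: the rear (+x) one is fixed, inner face at x = +30 mm; the front one slides. White lines on the deck at x = +10 mm.
- dock_slot (a point): On the deck (20 mm above the table), middle of the slot when that is 20 mm wide: dock x = +20, y = -110 mm. Axes as the dock's: x across the slot, y along it, z up.
- jaw_face (a point): Top middle of the sliding jaw's inner face (jaw 14 mm thick, top 75 mm above the table). Moves to the dock's -x as the slot opens.
- wheel (a joint): Handwheel angle, rad, 0 to 6. Grows as the wheel turns counter-clockwise seen from above (about wheel_hub's z). The slot opens 5 mm per rad: 0 = shut, 4.0 = 20 mm. It stays where it is left; turning takes about 0.2 N m (4 N at a grip). The jaw cannot be pushed directly.
- wheel_hub (a point): Centre of the handwheel's underside, dock (0, 100, 100) mm. z is the wheel's axis, up and leaning 35 degrees from vertical towards the dock's -x; x turns with the wheel and points at grip0. Rim 104 mm diameter (centre line) of 14 mm round steel, its top 15 mm above this point along z; hub 34 mm across, 20 mm high; three spokes.
- grip0 (a point): Middle of one of three equal black upright grips on the rim, 120 degrees apart, 50 mm from the axis: blocks 18 mm (radially) x 28 mm (tangentially), standing along the axis from 14 to 60 mm above wheel_hub; this point 40 mm above it. The grip does not spin by itself. Axes as wheel_hub's.
- grip1 (a point): The same on the second grip, 120 degrees counter-clockwise from grip0. Axes as wheel_hub's.
- grip2 (a point): The same on the third grip, 240 degrees counter-clockwise from grip0. Axes as wheel_hub's.
- rack: Low wooden rack, fixed: base 160 (x) x 110 (y) x 12 mm, origin at the centre of its underside. Two grooves along y at x = -50 and +50 mm, 17 mm wide, between ribs that rise 44 mm above the table; the tablet stands in one, the game case in the other.
- tablet: Black tablet, 14 mm thick (x) x 180 mm long (y) x 125 mm high (z), about 0.4 kg, standing upright in a rack groove. Origin at the centre of its lower edge.
- case: Game case, clear plastic with paper front, 14 (x) x 135 (y) x 170 mm high (z), taller and shorter than the tablet, standing in the other groove. Origin at the centre of its lower edge. Not to be moved.
- mug: White mug, 84 mm across, 95 mm high; origin at the centre of its underside. Bystander.
- remote: Remote control, 45 x 170 x 18 mm, lying flat. Origin under its centre. Bystander.
- gamepad: White game controller about 110 x 170 x 35 mm. Origin under its centre. Bystander.
- coaster1: Dark round coaster, 96 mm across, 8 mm thick. Bystander.
- coaster2: Another such coaster. Bystander.
- cardbox: Cardboard card-deck box, 90 x 65 x 22 mm, lying flat. Bystander.
Not all that is in view belongs to the job. Leave any turquoise look-alike of the tablet alone.

How it is judged:
By the outcome, as a careful person would: the job done as asked, in the order asked, and still so for the second after the job is handed in, with the robot touching nothing.
It also fails if it takes over 67 s, if anything falls off the work surface, if the arm or the gripper's body presses on something with over 40 N, if the wrist force passes 120 N, or if a joint passes its speed limit or range.

### The arm

A 6-joint arm with a two-finger parallel gripper is mounted at the origin on the work surface. World frame = base frame: x ahead of the robot, y to its left, z up, the work surface at z = 0. Lengths are in m, angles in rad, forces in N, time in s.
With the tool pointing down it reaches from about 0.3 to 0.775 m from the base axis. Payload 14.6 kg.
Tool frame: the origin (TCP) lies midway between the tips of the shut fingers; the grasp point (between the pads) lies 19 mm behind it; z points along the fingers, y is the line along which they close (so a half turn about z gives the same grasp; the last joint's range is limited). The gripper opens to 94 mm and grips with 3 to 60 N. Pads are 16 mm wide; open, the fingers measure 119 mm over their backs; the gripper's body (75 mm by 177 mm) begins 78 mm behind the grasp point.
Start: joints at [-1.168, 0.3, 1.521, -0, 1.321, -0.067], TCP at [0.249, -0.49, 0.205] pointing down, gripper open.
Joint ranges: [-3.03, 3.03], [-0.79, 2.21], [0.23, 2.52], [-1.04, 4.18], [0, 3.07], [-2.55, 2.55]. Speed limits (rad/s): [2.22, 2.22, 2.57, 3.14, 3.14, 3.14].

### API

Orientations are given as a rotation vector (axis times angle).
In Python, from bench import ctrl, viewer, job gives the robot as it stands. The module is installed in compiled form; this text tells all that it offers. Calls block until the motion is done:
- ctrl.move_pose(position, orientation): joint-space move of the TCP to a pose.
- ctrl.move_linear(position, ori=None, feed=0.15, force_limit=None): straight line of the TCP; ori=None keeps the orientation; feed is the mean speed in m/s. With force_limit (N) it stops when the force on the tool has changed by that much, and returns True; else False.
- ctrl.move_joints(angles): joint-space move.
- ctrl.grip(opening, squeeze=None): finger opening in m; squeeze is the grip in N (None keeps the last); returns when the fingers have stopped.
- ctrl.hold(seconds).
- ctrl.inverse_kinematics(position, orientation): joint angles nearest the present ones, or None.
- ctrl.state(): the state.
- viewer.capture(name): name is "scene" or "side" or "wrist"; returns the picture (384x512x3 uint8, blue, green, red); there is no depth.
- viewer.camera_params(name): a dict with "intrinsics" (3x3 intrinsics, pixels), "view" (4x4, takes a point from world to camera coordinates). Camera axes: x right, y up, looking along -z (the intrinsics and any distortion apply to the point x, -y, -z); pixel columns grow to the right and rows downward; lengths in m; the calibration is good to about 2 mm. A picture is of the moment at which its call begins: read the wrist's pose just before it. camera_params takes no time and is no camera call; for the wrist camera it gives the pose at the moment of the call.
A pose or a line that the arm cannot do raises ctrl.Unreachable and nothing moves.
- job.sign_off(): hands the job in; it is judged then, once.
The state is a dict: "time_s": time; "q": joint angles; "qvel": joint speeds; "joint_torque": joint torques, N m; "tool_pos": TCP position; "ee_rot": TCP orientation; "contact_force": force on the tool from outside, world axes, zero at the start; "torque": the same for the moment, N m; "finger_gap": finger opening in m; "grip_force": force on a finger pad.
Only numpy, scipy, OpenCV 4.12 (cv2) and the standard library are available. Lean on these libraries where they do the work, as an engineer would, in place of code of your own. Each camera call takes 0.05 s, during which the arm holds its last target. There are 200 camera calls.

## Working session

There is one attempt and no reset: what is moved stays moved. The work goes in short steps, each a Python script; the robot and the scene stay as the last script left them, time stands still between calls to the robot, and variables do not carry over. Pictures are saved under pics/ and viewed, at most 10 in all, crops included, and the job is handed in when it is done.

```bash
mkdir -p pics; python3 - <<'E'
from bench import ctrl, viewer, job
import cv2,numpy as np
for n in("scene","side"):
    im=viewer.capture(n); cv2.imwrite(f"pics/{n}0.png",im)
    p=viewer.camera_params(n); print(n,{k:(np.round(v,4).tolist() if not isinstance(v,str) else v) for k,v in p.items()})
a=cv2.imread("pics/scene0.png")
cv2.imwrite("pics/scene0b.png",cv2.resize(a,(800,600),interpolation=cv2.INTER_CUBIC))
a=cv2.imread("pics/side0.png")
cv2.imwrite("pics/side0b.png",cv2.resize(a,(800,600),interpolation=cv2.INTER_CUBIC))
print(ctrl.state())
E
```

```text
scene {'intrinsics': [[469.7844, 0.0, 256.0388], [0.0, 469.7844, 194.736], [0.0, 0.0, 1.0]], 'view': [[-0.5117, 0.8591, -0.0077, 0.2394], [-0.6631, -0.3892, 0.6394, 0.2856], [0.5463, 0.3323, 0.7689, -1.7615], [0.0, 0.0, 0.0, 1.0]]}
side {'intrinsics': [[463.9322, 0.0, 254.6416], [0.0, 463.9322, 188.7789], [0.0, 0.0, 1.0]], 'view': [[-0.6848, -0.7286, -0.0133, 0.4042], [0.4489, -0.4362, 0.7799, -0.2957], [-0.574, 0.5281, 0.6258, -1.1578], [0.0, 0.0, 0.0, 1.0]]}
{'time_s': 0.1, 'q': array([-1.16762476e+00,  3.00405300e-01,  1.52149688e+00, -7.26048893e-06,
        1.32066386e+00, -6.65990988e-02]), 'qvel': array([-0.00035564, -0.00124097, -0.00238474, -0.00053827, -0.00126306,
       -0.00030044]), 'joint_torque': array([ 1.39057465e-03, -5.32643580e+01, -3.53282261e+01,  7.09800376e-02,
        2.35068554e-02, -6.60486262e-05]), 'tool_pos': array([ 0.24888577, -0.49022153,  0.20495803]), 'ee_rot': array([-3.05439496e+00, -7.30927162e-01,  2.66906074e-04]), 'contact_force': array([ 0.22577018, -0.01315398, -0.11885105]), 'torque': array([ 0.04906808,  0.00945988, -0.02502536]), 'grip_force': 0.0, 'finger_gap': 0.0937800761299061}
```

View pics/scene0b.png

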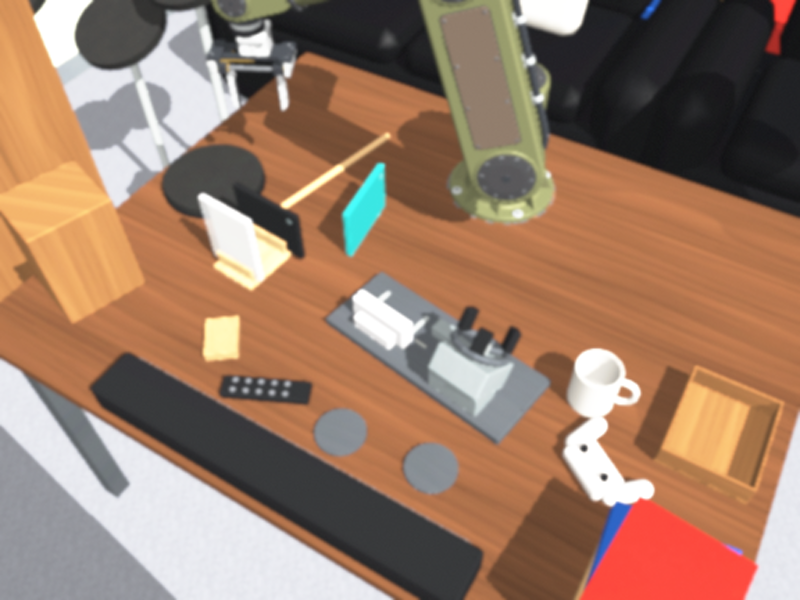

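View pics/side0b.png

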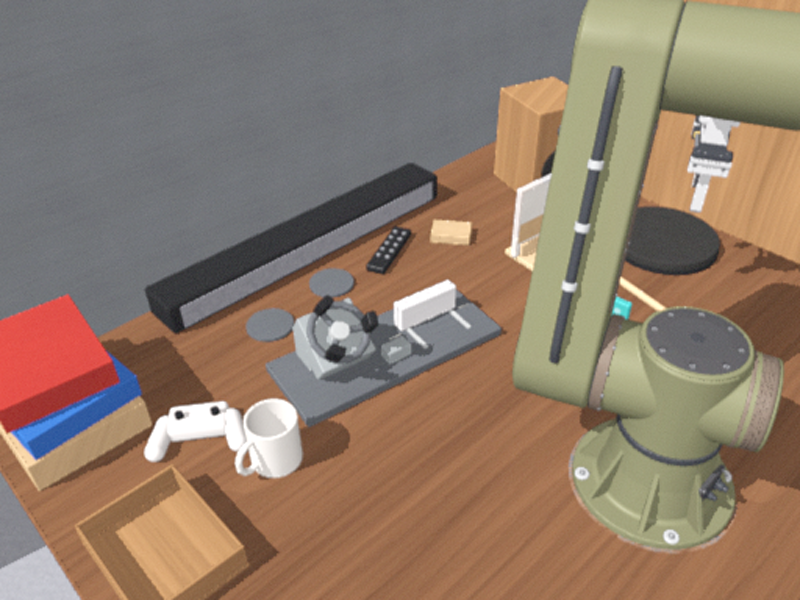

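Scene view (800x600 scale): the deck corners are near (325,320), (380,273), (550,380) and (498,442). The grips are near (468,318), (482,342) and (511,340). The tablet top runs (237,186)–(300,220), and the white case stands in front of it. The side view shows the wheel hub at (340,330), with the tablet hidden behind the arm.

```bash
cat > h.py <<'E'
from bench import ctrl, viewer, job
import cv2,numpy as np
from scipy.spatial.transform import Rotation as R
def par(n):
    p=viewer.camera_params(n); return np.array(p["intrinsics"]),np.array(p["view"])
def ray(P,uv):
    K,V=P; d=np.linalg.inv(K)@[uv[0],uv[1],1]; d=V[:3,:3].T@(d*[1,-1,-1])
    return -V[:3,:3].T@V[:3,3], d/np.linalg.norm(d)
def onz(P,uv,z):
    o,d=ray(P,uv); return o+d*(z-o[2])/d[2]
def tri(*obs):
    A=np.zeros((3,3));b=np.zeros(3);rs=[ray(P,uv) for P,uv in obs]
    for o,d in rs: M=np.eye(3)-np.outer(d,d);A+=M;b+=M@o
    x=np.linalg.solve(A,b); return x,max(np.linalg.norm(np.cross(x-o,d)) for o,d in rs)
def proj(P,X):
    K,V=P; c=V[:3,:3]@np.asarray(X)+V[:3,3]; p=K@(c*[1,-1,-1]); return p[:2]/p[2]
def down(yaw): # tool z down, tool y (closing line) at angle yaw in world xy
    y=np.array([np.cos(yaw),np.sin(yaw),0]);z=np.array([0,0,-1.]);return R.from_matrix(np.c_[np.cross(y,z),y,z]).as_rotvec()
def up(n,im): cv2.imwrite(n,cv2.resize(im,(800,600),interpolation=cv2.INTER_CUBIC))
E
python3 - <<'E'
from h import *
s=512/800
S=par("scene");D=par("side")
for nm,z,l in(("deck",.02,[(325,320),(380,273),(550,380),(498,442)]),("rackbase",.012,[(214,265),(252,287),(291,254)]),("tabtop",.13,[(237,186),(300,220)]),("tq",.13,[(345,210),(382,165)]),("casetop",.18,[(199,196),(255,230)])):
    print(nm,[onz(S,np.array(p)*s,z).round(3).tolist() for p in l])
print("side deck",[onz(D,np.array(p)*s,.02).round(3).tolist() for p in[(268,370),(308,415),(502,328),(455,293)]])
for a,b in(((468,312),(335,352)),((512,332),(322,303)),((484,336),(370,320))):print(tri((S,np.array(a)*s),(D,np.array(b)*s)))
P=par("wrist");st=ctrl.state();o=-P[1][:3,:3].T@P[1][:3,3]
T=R.from_rotvec(st["ee_rot"]).as_matrix()
print("cam in tool",T.T@(o-st["tool_pos"]),"\n",T.T@P[1][:3,:3].T, P[0])
for yaw in(0,np.pi/2,-np.pi/2,np.pi): print(yaw,ctrl.inverse_kinematics([.4,0,.35],down(yaw)))
E
```

```text
deck [[0.566, -0.117, 0.02], [0.402, -0.089, 0.02], [0.471, 0.33, 0.02], [0.639, 0.303, 0.02]]
rackbase [[0.557, -0.414, 0.012], [0.566, -0.304, 0.012], [0.447, -0.29, 0.012]]
tabtop [[0.426, -0.43, 0.13], [0.444, -0.252, 0.13]]
tq [[0.372, -0.189, 0.13], [0.211, -0.198, 0.13]]
casetop [[0.53, -0.433, 0.18], [0.55, -0.275, 0.18]]
side deck [[0.614, 0.306, 0.02], [0.475, 0.321, 0.02], [0.39, -0.092, 0.02], [0.53, -0.106, 0.02]]
(array([0.49279328, 0.19490559, 0.11228543]), np.float64(0.04297205987887603))
(array([0.5241829 , 0.24682117, 0.18870342]), np.float64(0.012783954493539256))
(array([0.49767791, 0.17908454, 0.11777996]), np.float64(0.024380305220126394))
cam in tool [ 0.06702205 -0.00049814 -0.17699498] 
 [[ 7.62995634e-04  9.73073173e-01  2.30495158e-01]
 [ 9.99999131e-01 -9.90343782e-04  8.70656014e-04]
 [ 1.07548146e-03  2.30494293e-01 -9.73073083e-01]] [[291.04405868   0.         255.84351887]
 [  0.         291.04405868 189.52120356]
 [  0.           0.           1.        ]]
0 [-9.16281602e-02 -1.19370146e-01  1.64743539e+00 -4.44089210e-16
  1.61352741e+00 -9.16281602e-02]
1.5707963267948966 [-0.09162816 -0.11937015  1.64743539  0.          1.61352741 -1.66242449]
-1.5707963267948966 [-9.16281602e-02 -1.19370146e-01  1.64743539e+00 -4.44089210e-16
  1.61352741e+00  1.47916817e+00]
3.141592653589793 None
```

```bash
cat > snap.py <<'E'
from h import *
import pickle
def snap(tag):
    ctrl.hold(.15); P=par("wrist"); im=viewer.capture("wrist")
    cv2.imwrite(f"pics/{tag}.png",im); up(f"pics/{tag}_b.png",im); pickle.dump(P,open(f"{tag}.pkl","wb"))
E
python3 - <<'E'
from snap import *
for tag,p in(("r1",[.36,-.36,.33]),("r2",[.40,-.22,.33]),("d1",[.43,.0,.33]),("d2",[.43,.17,.33])):
    ctrl.move_pose(p,down(-np.pi/2)); snap(tag); print(tag,ctrl.state()["time_s"])
E
```

```text
r1 1.1583
r2 1.9917
d1 3.0833
d2 4.0
```

View pics/r1_b.png

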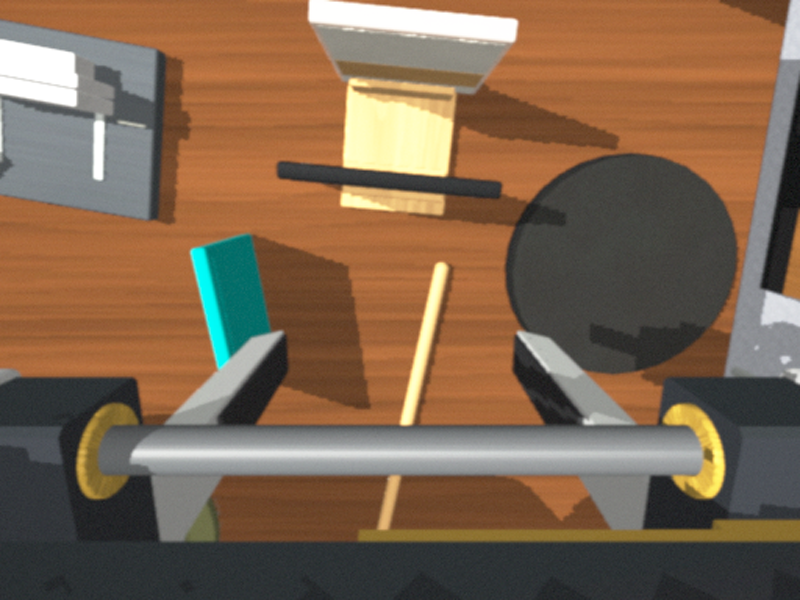

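View pics/d1_b.png

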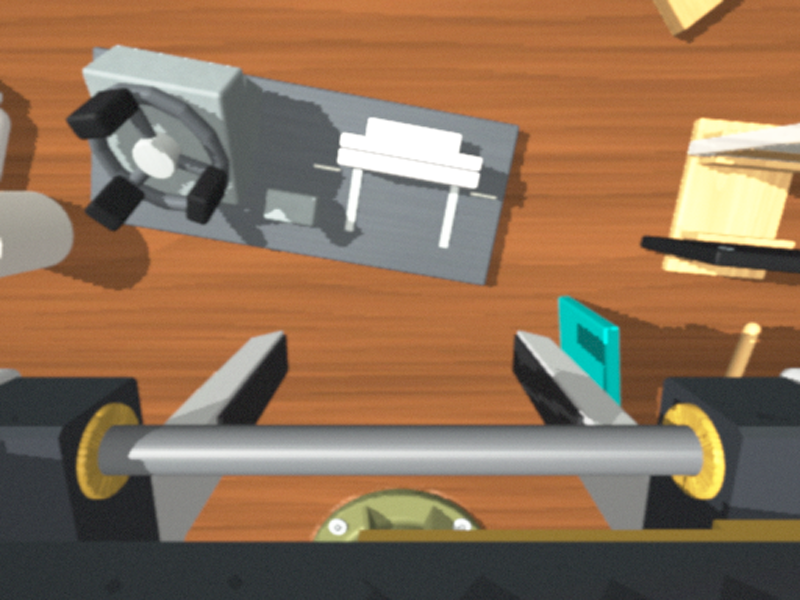

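View pics/d2_b.png

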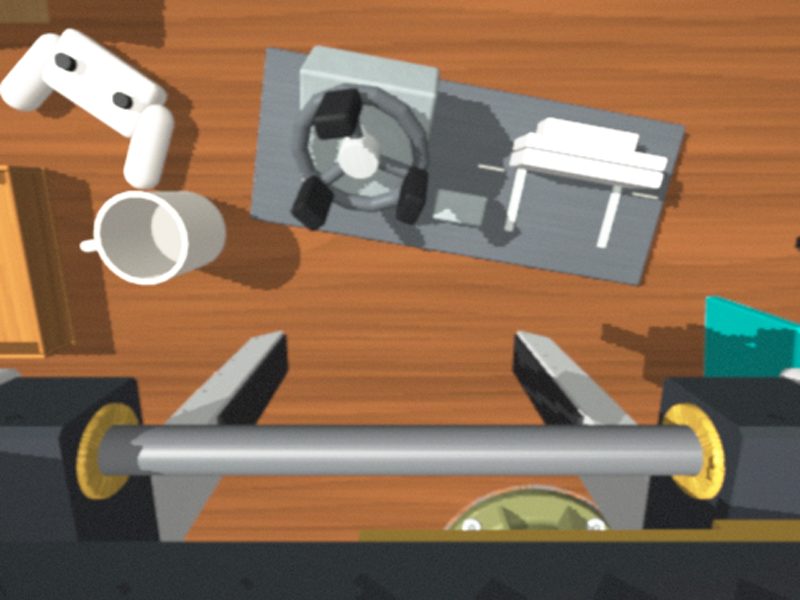

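View pics/r2_b.png

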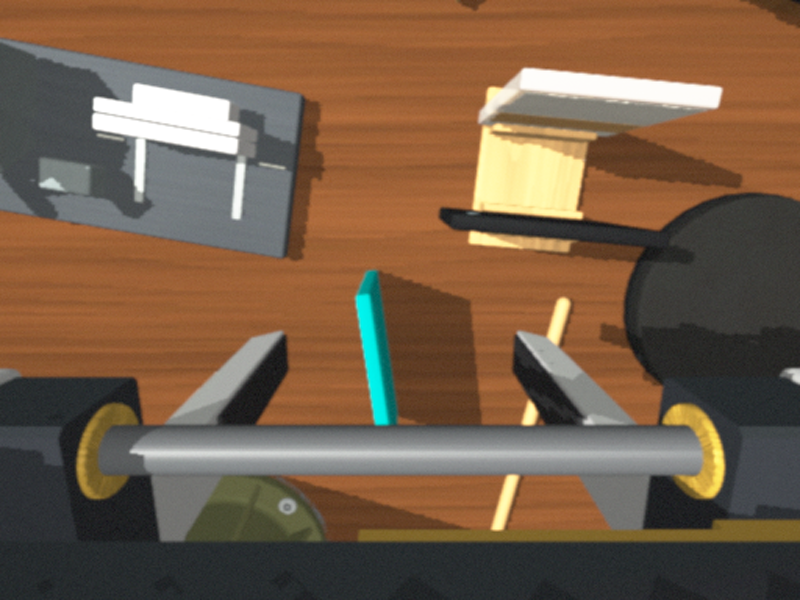

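r1 shows the tablet top as a black strip from (277,170) to (500,190), with the case behind it at (310–517, 0–90). In d1 and d2 the deck corners are clear, the jaws are almost shut, and in d2 the three black grips are at (338,112), (312,202) and (411,195). r2 shows the tablet's left top end at (442,210).

```bash
python3 - <<'E'
from h import *
import pickle
s=.64; Ps={t:pickle.load(open(t+".pkl","rb")) for t in("r1","r2","d1","d2")}
im={t:cv2.imread(f"pics/{t}.png") for t in Ps}
b=lambda *p:np.array(p)*s
c=np.array([onz(Ps["d2"],b(*p),.02) for p in((267,47),(685,126),(640,284),(250,218))])
print("corners",c.round(4)[:,:2].tolist())
print("TR,BR tri",[tri((Ps["d1"],b(*p)),(Ps["d2"],b(*q))) for p,q in(((518,125),(685,126)),((488,284),(640,284)))])
ctr=c.mean(0); ey=(c[0]+c[3]-c[1]-c[2])[:2]; ex=(c[0]+c[1]-c[2]-c[3])[:2]
yaw=np.arctan2(-ey[0],ey[1]); print("ctr",ctr,"yaw",yaw,np.arctan2(ex[1],ex[0]),np.linalg.norm(ex)/2,np.linalg.norm(ey)/2)
for t in Ps:
    m=(im[t].max(2)<45).astype(np.uint8); m[int(225):]=0
    m=cv2.morphologyEx(m,cv2.MORPH_OPEN,np.ones((3,3)))
    n,l,st,ce=cv2.connectedComponentsWithStats(m)
    print(t,[(st[i][:5].tolist(),ce[i].round(1).tolist()) for i in range(1,n) if st[i][4]>60])
# jaw tops in d2: white profile at native rows
g=im["d2"]
for col in(345,370,400): print(col,g[75:120,col].mean(1).round().astype(int).tolist())
E
```

```text
corners [[0.6312, 0.2989], [0.5579, -0.1187], [0.3949, -0.0929], [0.4667, 0.3282]]
TR,BR tri [(array([ 0.5586171 , -0.12019362,  0.01749816]), np.float64(0.0003929000593661359)), (array([ 0.39259671, -0.09853805,  0.00951813]), np.float64(7.86761971188492e-05))]
ctr [0.51265897 0.10385739 0.02      ] yaw -0.17129562273809318 -0.16662722626939055 0.16608675709726686 0.4255182417061229
r1 [([488, 61, 24, 125, 1251], [502.1, 134.0]), ([333, 131, 12, 12, 81], [338.4, 136.2])]
r2 [([283, 134, 10, 9, 66], [286.9, 137.2]), ([404, 156, 39, 24, 307], [422.2, 163.6]), ([400, 201, 112, 24, 1391], [454.9, 217.3])]
d1 [([62, 58, 26, 28, 445], [74.0, 71.2]), ([129, 109, 16, 33, 310], [135.9, 122.9]), ([61, 114, 31, 33, 554], [75.7, 128.1]), ([424, 154, 35, 11, 247], [440.9, 158.6]), ([471, 158, 41, 7, 153], [491.2, 160.8])]
d2 [([221, 59, 10, 27, 173], [225.5, 71.9]), ([265, 109, 8, 18, 105], [268.9, 117.6]), ([195, 114, 18, 29, 326], [203.3, 127.4])]
345 [140, 141, 161, 206, 235, 241, 245, 246, 246, 247, 251, 255, 255, 255, 255, 255, 255, 255, 255, 254, 225, 249, 255, 255, 255, 255, 255, 255, 255, 255, 255, 239, 169, 145, 134, 108, 89, 98, 129, 135, 137, 137, 139, 140, 138]
370 [134, 135, 139, 197, 254, 255, 255, 255, 255, 255, 255, 255, 255, 255, 255, 255, 255, 255, 255, 255, 255, 255, 255, 255, 244, 232, 255, 255, 255, 255, 255, 255, 255, 255, 255, 253, 202, 150, 143, 125, 96, 90, 87, 90, 104]
400 [134, 135, 132, 132, 133, 133, 137, 134, 135, 218, 255, 255, 255, 255, 255, 255, 255, 255, 255, 255, 255, 255, 255, 255, 255, 255, 255, 255, 255, 253, 221, 240, 255, 255, 255, 255, 255, 255, 255, 255, 255, 241, 173, 145, 138]
```

```bash
cat >> h.py <<'E'
yawD=-.169; ctrD=np.array([.513,.104,0])
def dockframe(c=ctrD,y=yawD): return R.from_euler('z',y).as_matrix(),c
def hubframe(c=ctrD,y=yawD):
    Rd=R.from_euler('z',y).as_matrix()
    return Rd@R.from_euler('y',-35,degrees=True).as_matrix(), c+Rd@[0,.1,.1]
E
python3 - <<'E'
from h import *
import pickle
Ps={t:pickle.load(open(t+".pkl","rb")) for t in("d1","d2")}
im={t:cv2.imread(f"pics/{t}.png") for t in Ps}
roi={"d1":[(42,54,90,92),(116,104,146,144),(54,110,94,148)],"d2":[(199,55,233,90),(252,104,276,144),(184,110,215,148)]}
RH,H=hubframe(); pts=[]
for th in(50,65):
  for i in range(3):
    cs={}
    for t in Ps:
        x0,y0,x1,y1=roi[t][i]; m=(im[t][y0:y1,x0:x1].max(2)<th).astype(np.uint8)
        n,l,st,ce=cv2.connectedComponentsWithStats(m); k=1+st[1:,4].argmax(); 
        h=cv2.minAreaRect(np.argwhere(l==k)[:,::-1].astype(np.float32)); cs[t]=np.array(h[0])+[x0,y0]
        a=st[k,4]; print(th,i,t,ce[k].round(1)+[x0,y0],cs[t].round(1),h[1],a)
    x,e=tri(*[(Ps[t],cs[t]) for t in Ps]); loc=RH.T@(x-H)
    print("  ",x.round(4),"err",round(e,4),"wheel-local",loc.round(4),"ang",np.degrees(np.arctan2(loc[1],loc[0])).round(1),"r",np.hypot(*loc[:2]).round(4))
E
```

```text
50 0 d1 [68.4 72.8] [66.4 72.4] (23.94289779663086, 41.740028381347656) 719
50 0 d2 [217.9  73.1] [217.   72.5] (29.0, 28.0) 521
   [0.5497 0.2132 0.1575] err 0.0 wheel-local [0.0476 0.0138 0.0369] ang 16.2 r 0.0495
50 1 d1 [132.9 124. ] [132.1 123.8] (17.8885440826416, 36.224300384521484) 500
50 1 d2 [264.4 124.5] [264.4 124.9] (15.279744148254395, 34.92512893676758) 390
   [0.4922 0.1585 0.1243] err 0.0006 wheel-local [-0.0104 -0.0498  0.0369] ang -101.8 r 0.0508
50 2 d1 [ 74.1 129.6] [ 73.9 129.5] (22.070737838745117, 31.91768455505371) 670
50 2 d2 [201.1 129.5] [200.6 129.5] (19.846155166625977, 30.84615707397461) 488
   [0.4853 0.2436 0.1092] err 0.0001 wheel-local [-0.0364  0.0329  0.0367] ang 137.8 r 0.0491
65 0 d1 [67.  72.6] [66.7 72.7] (26.965517044067383, 42.620689392089844) 894
65 0 d2 [216.7  72.6] [216.1  72.7] (28.849960327148438, 33.65828323364258) 711
   [0.5499 0.2146 0.1548] err 0.0001 wheel-local [0.046  0.0152 0.0347] ang 18.3 r 0.0484
65 1 d1 [132.3 124. ] [132.3 123.4] (18.782970428466797, 38.9075813293457) 613
65 1 d2 [263.8 124.9] [264.1 124.8] (16.492422103881836, 36.865413665771484) 530
   [0.4925 0.1589 0.1226] err 0.0008 wheel-local [-0.0112 -0.0493  0.0354] ang -102.8 r 0.0506
65 2 d1 [ 73.8 129.5] [ 74.3 129.1] (23.43075180053711, 34.5699577331543) 734
65 2 d2 [200.3 129.5] [200.7 129.4] (21.82994270324707, 31.78033447265625) 590
   [0.4856 0.2437 0.1079] err 0.0001 wheel-local [-0.0368  0.0331  0.0354] ang 138.0 r 0.0495
```

The three grips triangulate to 17.5°, 137.5° and −102.5°, at r≈50 mm and z≈36 mm, which matches the spec. Next I check whether the arm can turn one about 4 rad in a single grasp.

```bash
cat >> h.py <<'E'
def grip_pose(a,depth=.034,flip=0,psi=0,r=.05,tilt=0):
    """TCP pose with tip 'depth'-20mm.. : grasp point on grip at angle a; tool y tangential (flip: reversed); psi extra spin"""
    RH,H=hubframe(); t=a+flip*np.pi+psi
    y=np.array([-np.sin(t),np.cos(t),0]); z=np.array([0,0,-1.])
    M=RH@np.c_[np.cross(y,z),y,z]
    return H+RH@[r*np.cos(a),r*np.sin(a),depth], R.from_matrix(M).as_rotvec()
E
python3 - <<'E'
from h import *
for flip in(0,1):
    print("flip",flip)
    for d in range(-180,181,20):
        p,o=grip_pose(np.radians(d),.025,flip); q=ctrl.inverse_kinematics(p,o); print(d,None if q is None else q.round(2).tolist())
E
```

```text
flip 0
-180 None
-160 None
-140 [0.47, 0.16, 2.11, -0.8, 0.49, 2.15]
-120 [0.42, 0.15, 2.1, -0.76, 0.49, 1.73]
-100 [0.39, 0.14, 2.08, -0.71, 0.49, 1.3]
-80 [0.37, 0.15, 2.04, -0.66, 0.5, 0.88]
-60 [0.37, 0.16, 2.0, -0.63, 0.53, 0.49]
-40 [0.38, 0.18, 1.95, -0.61, 0.55, 0.13]
-20 [0.4, 0.2, 1.91, -0.6, 0.58, -0.22]
0 [0.43, 0.23, 1.88, -0.61, 0.6, -0.54]
20 [0.46, 0.25, 1.86, -0.62, 0.62, -0.85]
40 [0.5, 0.27, 1.85, -0.65, 0.63, -1.15]
60 [0.53, 0.28, 1.85, -0.68, 0.63, -1.44]
80 [0.56, 0.28, 1.88, -0.71, 0.63, -1.73]
100 [0.58, 0.28, 1.91, -0.74, 0.61, -2.03]
120 [0.59, 0.27, 1.95, -0.77, 0.6, -2.33]
140 None
160 None
180 None
flip 1
-180 [0.54, 0.21, 2.08, -0.84, 0.53, -0.19]
-160 [0.51, 0.18, 2.1, -0.83, 0.51, -0.58]
-140 [0.47, 0.16, 2.11, -0.8, 0.49, -0.99]
-120 [0.42, 0.15, 2.1, -0.76, 0.49, -1.41]
-100 [0.39, 0.14, 2.08, -0.71, 0.49, -1.84]
-80 [0.37, 0.15, 2.04, -0.66, 0.5, -2.26]
-60 None
-40 None
-20 None
0 None
20 [0.46, 0.25, 1.86, -0.62, 0.62, 2.29]
40 [0.5, 0.27, 1.85, -0.65, 0.63, 1.99]
60 [0.53, 0.28, 1.85, -0.68, 0.63, 1.7]
80 [0.56, 0.28, 1.88, -0.71, 0.63, 1.41]
100 [0.58, 0.28, 1.91, -0.74, 0.61, 1.12]
120 [0.59, 0.27, 1.95, -0.77, 0.6, 0.82]
140 [0.59, 0.25, 2.0, -0.81, 0.58, 0.5]
160 [0.57, 0.23, 2.04, -0.83, 0.55, 0.17]
180 [0.54, 0.21, 2.08, -0.84, 0.53, -0.19]
```

```bash
cat >> h.py <<'E'
def turn(a0,a1,step=15,feed=.05,depth=.025,flip=1):
    n=max(1,int(np.ceil(abs(a1-a0)/step))); F=0
    for a in np.linspace(a0,a1,n+1)[1:]:
        ctrl.move_linear(*grip_pose(np.radians(a),depth,flip),feed=feed); s=ctrl.state(); F=max(F,np.linalg.norm(s["contact_force"]))
        if F>60: print("force",F,a); break
    print("at",a,"F",round(F,1),"now",s["contact_force"].round(1),s["torque"].round(2),"gap",round(s["finger_gap"],4),"t",s["time_s"])
E
python3 - <<'E'
from h import *
ctrl.grip(.05,20)
a=np.radians(17.5)
ctrl.move_pose(*grip_pose(a,.13,1))
hit=ctrl.move_linear(*(grip_pose(a,.025,1)[:1]),feed=.1,force_limit=12)
print("hit",hit,ctrl.state()["tool_pos"]-grip_pose(a,.025,1)[0])
ctrl.grip(.01,20); s=ctrl.state(); print(s["finger_gap"],s["grip_force"],s["contact_force"],s["time_s"])
turn(17.5,47.5)
im=viewer.capture("scene"); up("pics/s1.png",im)
E
```

```text
hit False [1.70734514e-05 1.82163040e-04 5.79054751e-04]
0.027766332083971133 20.041448771953583 [-1.31322631 -2.4225007   3.93027402] 7.2417
at 47.5 F 9.0 now [-4.9 -5.1  5.6] [-0.82  0.34 -0.15] gap 0.0278 t 8.0583
```

View pics/s1.png

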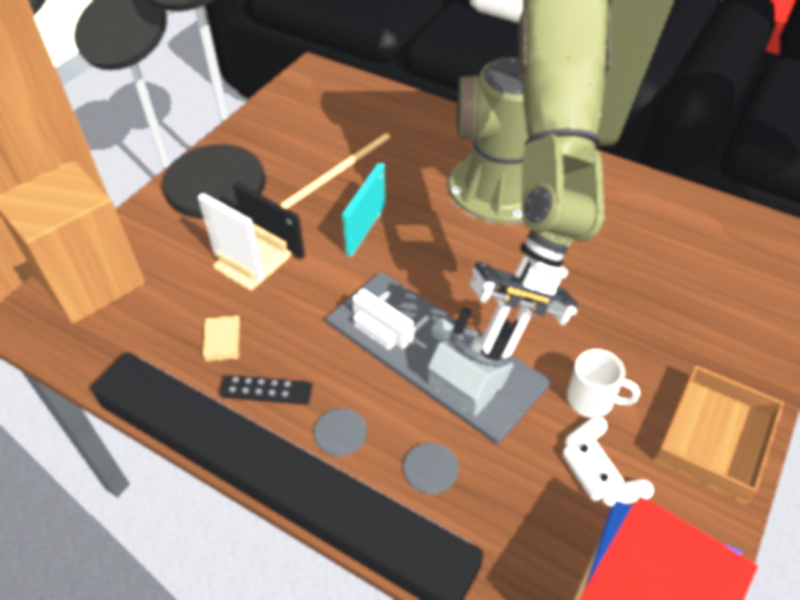

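The grip is held (28 mm gap) and the wheel turns at low force. I'll continue to just short of the target, then back off and look.

```bash
python3 - <<'E'
from snap import *
turn(47.5,242)
ctrl.grip(.05)
ctrl.move_linear(grip_pose(np.radians(242),.13,1)[0],feed=.2)
Rd,c=dockframe(); 
# camera above the slot: camera is +.067 along tool x and .177 behind TCP; tool x along dock +x
p=c+Rd@np.array([-.045,-.11,0]); p[2]=.20
o=down(yawD-np.pi/2)
ctrl.move_pose(p,o); snap("j1"); print(ctrl.state()["time_s"])
E
```

```text
at 242.0 F 20.0 now [-10.4  -8.9  12.9] [-1.23  0.45 -1.09] gap 0.0281 t 13.4167
17.6
```

View pics/j1_b.png

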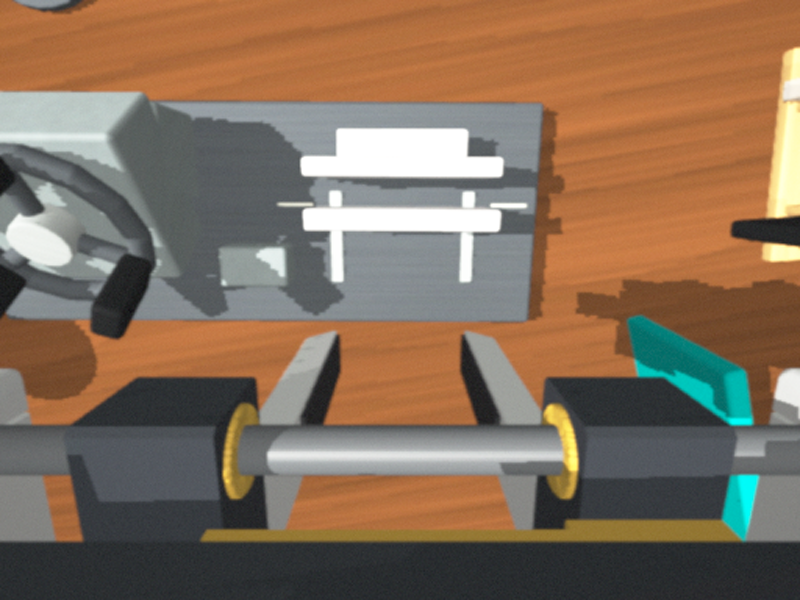

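```bash
cat > jaw.py <<'E'
from h import *
import pickle,sys
t=sys.argv[1]; P=pickle.load(open(t+".pkl","rb")); g=cv2.imread(f"pics/{t}.png").astype(float).mean(2)
print("cols mid profile rows 95..152",g[95:152,235:280].mean(1).round().astype(int).tolist())
print("line L",g[122:140,180:196].mean(1).round().astype(int).tolist(),"R",g[122:140,317:334].mean(1).round().astype(int).tolist())
Rd,c=dockframe()
def dx(row,z,col=257): return (Rd.T@(onz(P,(col,row),z)-c)*1000).round(1)
for r in(100,113,114,133,134,148,149): print(r,"z75",dx(r,.075)[:2],"z20",dx(r,.02)[:2])
E
python3 jaw.py j1
```

```text
cols mid profile rows 95..152 [255, 255, 255, 255, 255, 255, 255, 255, 255, 255, 255, 255, 255, 255, 255, 255, 255, 244, 176, 115, 97, 95, 95, 99, 109, 127, 143, 147, 146, 147, 146, 147, 147, 146, 145, 145, 155, 180, 223, 253, 255, 255, 255, 255, 255, 255, 255, 255, 255, 255, 255, 255, 232, 141, 118, 135, 143]
line L [95, 95, 95, 96, 95, 95, 98, 146, 217, 202, 134, 103, 112, 115, 116, 116, 118, 117] R [144, 143, 141, 142, 143, 141, 142, 161, 237, 255, 247, 180, 145, 137, 133, 131, 130, 129]
100 z75 [  41.3 -110. ] z20 [  44.9 -110.2]
113 z75 [  28.8 -110. ] z20 [  30.1 -110.2]
114 z75 [  27.8 -110. ] z20 [  29.  -110.2]
133 z75 [   9.1 -110.1] z20 [   6.8 -110.2]
134 z75 [   8.1 -110.1] z20 [   5.6 -110.2]
148 z75 [  -6.1 -110.1] z20 [ -11.2 -110.3]
149 z75 [  -7.2 -110.1] z20 [ -12.4 -110.3]
```

The jaw now sits close to the line, with its inner face near b-row 208 and the line near row 205. Next I look from straight above each face, lower down, to remove parallax.

```bash
python3 - <<'E'
from snap import *
Rd,c=dockframe(); o=down(yawD-np.pi/2)
for t,x in(("j2",-.057),("j3",-.037)):
    p=c+Rd@np.array([x,-.11,0]); p[2]=.10
    ctrl.move_linear(p,o,feed=.2); snap(t)
    P=par("wrist"); g=cv2.imread(f"pics/{t}.png").astype(float).mean(2)
    F=lambda x,y,z: proj(P,c+Rd@np.array([x,y,z]))
    print(t,"pred faces",F(.01,-.11,.075).round(1),F(.01,-.11,.02).round(1),F(.03,-.11,.075).round(1),F(.03,-.11,.02).round(1),"outer",F(-.004,-.11,.075).round(1))
    for y in(-.085,-.11,-.135):
        u=int(F(.02,y,.075)[0]); print(y,u,g[85:165,u-4:u+5].mean(1).round().astype(int).tolist())
    for y in(-.192,-.185,-.04,-.032):
        u=int(F(.01,y,.02)[0]); v=int(F(.01,y,.02)[1]); print("line",y,u,v-8,g[v-8:v+9,u-2:u+3].mean(1).round().astype(int).tolist())
im=cv2.imread("pics/j2.png")[70:190,100:420]; cv2.imwrite("pics/j2c.png",cv2.resize(im,(800,300),interpolation=cv2.INTER_CUBIC))
print(ctrl.state()["time_s"])
E
```

```text
j2 pred faces [257.2 120.9] [257.  120.9] [257.3  89.9] [257.1  96.6] outer [257.2 141.7]
-0.085 220 [247, 246, 245, 243, 229, 196, 141, 100, 92, 90, 91, 89, 79, 62, 56, 56, 55, 56, 65, 82, 87, 86, 88, 89, 89, 90, 89, 90, 90, 88, 87, 90, 89, 89, 87, 86, 88, 95, 135, 201, 234, 245, 248, 248, 248, 248, 248, 249, 248, 246, 244, 242, 241, 241, 241, 241, 238, 222, 180, 113, 85, 86, 86, 85, 85, 85, 86, 87, 86, 87, 88, 87, 87, 86, 87, 86, 85, 85, 85, 84]
-0.11 257 [245, 244, 243, 241, 228, 199, 151, 107, 91, 92, 91, 93, 86, 65, 56, 55, 56, 55, 54, 57, 56, 63, 81, 87, 88, 88, 86, 87, 88, 87, 87, 87, 89, 88, 86, 87, 87, 93, 123, 183, 228, 242, 246, 247, 247, 247, 247, 247, 246, 245, 243, 242, 242, 242, 241, 240, 237, 223, 187, 115, 63, 52, 54, 61, 79, 86, 87, 89, 87, 87, 86, 87, 86, 87, 87, 86, 85, 84, 84, 83]
-0.135 294 [244, 243, 242, 239, 229, 206, 164, 114, 93, 91, 93, 91, 87, 70, 58, 56, 56, 55, 55, 56, 63, 80, 86, 87, 87, 88, 87, 83, 85, 86, 87, 85, 86, 85, 85, 85, 86, 89, 106, 164, 221, 238, 244, 244, 244, 244, 244, 244, 243, 243, 242, 241, 241, 241, 240, 238, 234, 223, 190, 119, 63, 5
[... 1398 characters left out ...]
238, 239, 240, 240, 240, 234, 211, 226, 239, 246, 247, 248, 248, 247, 247, 247, 246, 246, 245, 243, 242, 239, 225, 192, 124, 70, 57, 55, 55, 55, 56, 63, 79, 86, 87, 88, 88, 86, 86, 86, 86, 87, 86, 87, 86, 87, 87, 86, 92, 104, 116, 119, 119, 118, 121, 152, 213, 234, 242, 244, 244, 244, 245, 244, 243, 243, 242, 241, 241]
line -0.192 350 135 [84, 85, 87, 84, 85, 86, 88, 126, 200, 220, 178, 114, 87, 81, 75, 60, 63]
line -0.185 342 135 [86, 86, 87, 84, 86, 87, 88, 129, 204, 223, 178, 115, 84, 66, 72, 98, 138]
line -0.04 176 134 [69, 66, 59, 55, 56, 57, 59, 78, 122, 141, 122, 80, 59, 75, 101, 117, 135]
line -0.032 167 134 [54, 57, 56, 54, 56, 55, 56, 80, 125, 141, 112, 72, 56, 54, 54, 58, 91]
18.9
```

View pics/j2c.png

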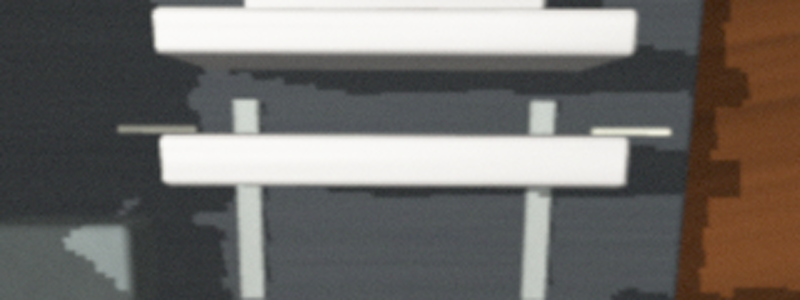

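The face overshoots the line slightly, by about 0.6–1 mm (the crop shows the line just clear of the jaw edge). I'll check the image scale on the known 130 mm jaw length, and the turned angle on the grips.

```bash
python3 - <<'E'
from h import *
import pickle
Rd,c=dockframe()
def cross(v,i0,lev):  # subpixel crossings
    return [round(i0+i+(lev-v[i])/(v[i+1]-v[i]),2) for i in range(len(v)-1) if (v[i]-lev)*(v[i+1]-lev)<0]
for t,rows in(("j1",((101,110),(136,145))),("j2",((76,86),(128,139))),("j3",((108,115),(156,166)))):
    P=pickle.load(open(t+".pkl","rb")); g=cv2.imread(f"pics/{t}.png").astype(float).mean(2)
    for a,b in rows:
        x=cross(g[a:b,150:380].mean(0),150,165); m=(a+b-1)/2
        L=onz(P,(x[0],m),.075);E=onz(P,(x[-1],m),.075); print(t,(a,b),x,"length",round(np.linalg.norm(L-E)*1000,1))
    if t!="j1":
        out=[]
        for u in(225,245,265,285):
            r=cross(g[60:170,u-3:u+4].mean(1),60,165); out.append([(rr,(Rd.T@(onz(P,(u,rr),.075)-c)*1000).round(1)[0]) for rr in r])
        for o in out: print("  ",o)
# wheel grips in j1/j2
P1=pickle.load(open("j1.pkl","rb")); g=cv2.imread("pics/j1.png").max(2)
n,l,st,ce=cv2.connectedComponentsWithStats((g[:220,:110]<58).astype(np.uint8))
RH,H=hubframe()
for i in range(1,n):
    if st[i,4]>80: print(st[i].tolist(),ce[i].round(1))
print({a:proj(P1,H+RH@[.05*np.cos(np.radians(a)),.05*np.sin(np.radians(a)),.037]).round(1).tolist() for a in(-124,-122,-120,-118,-116,-114,-112)})
E
```

```text
j1 (101, 110) [np.float64(191.73), np.float64(321.96)] length 129.9
j1 (136, 145) [np.float64(193.23), np.float64(320.31)] length 130.3
j2 (76, 86) [np.float64(161.0), np.float64(353.79)] length 127.2
j2 (128, 139) [np.float64(164.02), np.float64(350.16)] length 127.8
   [(np.float64(90.59), np.float64(29.7)), (np.float64(123.48), np.float64(8.4)), (np.float64(143.24), np.float64(-5.0))]
   [(np.float64(90.66), np.float64(29.7)), (np.float64(123.55), np.float64(8.3)), (np.float64(143.27), np.float64(-5.0))]
   [(np.float64(90.75), np.float64(29.6)), (np.float64(123.75), np.float64(8.2)), (np.float64(143.33), np.float64(-5.0))]
   [(np.float64(90.9), np.float64(29.5)), (np.float64(123.99), np.float64(8.1)), (np.float64(143.36), np.float64(-5.0))]
j3 (108, 115) [np.float64(162.38), np.float64(352.05)] length 127.2
j3 (156, 166) [np.float64(165.35), np.float64(348.61)] length 127.7
   [(np.float64(76.02), np.float64(57.4)), (np.float64(119.15), np.float64(30.0)), (np.float64(150.87), np.float64(8.6))]
   [(np.float64(76.22), np.float64(57.2)), (np.float64(119.22), np.float64(29.9)), (np.float64(150.98), np.float64(8.6))]
   [(np.float64(76.31), np.float64(57.2)), (np.float64(119.3), np.float64(29.9)), (np.float64(151.09), np.float64(8.5))]
   [(np.float64(76.31), np.float64(57.2)), (np.float64(119.37), np.float64(29.9)), (np.float64(151.18), np.float64(8.5))]
[0, 101, 12, 24, 161] [  3.7 112.7]
[59, 163, 40, 53, 1213] [ 77.5 189. ]
[0, 169, 17, 34, 317] [  5.5 183.4]
{-124: [75.8, 192.7], -122: [76.1, 191.7], -120: [76.4, 190.6], -118: [76.5, 189.5], -116: [76.6, 188.4], -114: [76.6, 187.2], -112: [76.6, 186.0]}
```

```bash
python3 - <<'E'
from h import *
import pickle
Rd,c=dockframe()
for t in("r2","d1","d2","j1","j2","j3"):
    P=pickle.load(open(t+".pkl","rb")); g=cv2.imread(f"pics/{t}.png").astype(float).mean(2)
    for y in(-.054,-.057,-.163,-.166):
        xs=np.arange(-40,70,.25); uv=np.array([proj(P,c+Rd@np.array([x/1000,y,.075])) for x in xs]).astype(np.float32)
        v=cv2.remap(g.astype(np.float32),uv[:,:1].copy(),uv[:,1:].copy(),cv2.INTER_LINEAR)[:,0]
        e=[round(float(xs[i]+.25*(180-v[i])/(v[i+1]-v[i])),1) for i in range(len(v)-1) if (v[i]-180)*(v[i+1]-180)<0]
        mid=v[(xs>20)&(xs<40)]
        print(t,y,e,"min20-40",int(mid.min()),"max",int(v.max()))
E
```

```text
r2 -0.054 [13.7, 41.7] min20-40 197 max 255
r2 -0.057 [13.7, 41.7] min20-40 199 max 255
r2 -0.163 [13.3, 58.5] min20-40 208 max 255
r2 -0.166 [13.3, 42.1] min20-40 209 max 255
d1 -0.054 [13.1, 42.7] min20-40 236 max 255
d1 -0.057 [13.1, 42.6] min20-40 234 max 255
d1 -0.163 [12.9, 41.7] min20-40 226 max 255
d1 -0.166 [13.0, 41.6] min20-40 233 max 255
d2 -0.054 [13.1, 54.1] min20-40 232 max 255
d2 -0.057 [13.1, 56.5] min20-40 225 max 255
d2 -0.163 [4.5, 5.3, 13.0, 41.8] min20-40 226 max 255
d2 -0.166 [5.0, 5.6, 13.1, 41.6] min20-40 227 max 255
j1 -0.054 [-5.4, 9.8, 29.3, 42.3] min20-40 110 max 255
j1 -0.057 [-5.4, 10.1, 29.1, 42.3] min20-40 144 max 255
j1 -0.163 [-6.0, 9.7, 28.7, 41.6] min20-40 92 max 255
j1 -0.166 [-6.0, 9.3, 28.7, 41.6] min20-40 93 max 255
j2 -0.054 [-4.6, 8.4, 30.0, 40.9] min20-40 51 max 250
j2 -0.057 [-4.6, 8.3, 30.0, 40.9] min20-40 56 max 249
j2 -0.163 [-4.9, 7.8, 29.6, 40.3] min20-40 52 max 244
j2 -0.166 [-4.9, 8.0, 8.3, 10.0, 29.6, 40.4] min20-40 53 max 243
j3 -0.054 [-4.3, 8.6, 30.3, 41.2] min20-40 53 max 250
j3 -0.057 [-4.4, 8.6, 30.3, 41.2] min20-40 59 max 250
j3 -0.163 [-4.9, 8.2, 29.9, 40.7] min20-40 52 max 244
j3 -0.166 [-4.8, 8.1, 12.7, 14.3, 29.9, 40.7] min20-40 52 max 244
```

Bloom-corrected, all views agree on a slot of about 20.6 mm, meaning it started about 1 mm open. I'll turn back about 7° and re-measure the same way.

```bash
python3 - <<'E'
from snap import *
Rd,c=dockframe()
p=ctrl.state()["tool_pos"].copy(); p[2]=.2; ctrl.move_linear(p,feed=.3)
a=np.radians(242)
ctrl.move_pose(*grip_pose(a,.13,1))
ctrl.move_linear(grip_pose(a,.025,1)[0],feed=.1,force_limit=12)
ctrl.grip(.01,20); turn(242,235.5,step=4)
ctrl.grip(.05); a=np.radians(235.5)
ctrl.move_linear(grip_pose(a,.13,1)[0],feed=.2)
o=down(yawD-np.pi/2); p=c+Rd@np.array([-.057,-.11,0]); p[2]=.2
ctrl.move_pose(p,o); p[2]=.1; ctrl.move_linear(p,feed=.2); snap("j4")
P=pickle.load(open("j4.pkl","rb")); g=cv2.imread("pics/j4.png").astype(np.float32).mean(2)
for y in(-.054,-.057,-.163):
    xs=np.arange(-40,70,.25); uv=np.array([proj(P,c+Rd@np.array([x/1000,y,.075])) for x in xs]).astype(np.float32)
    v=cv2.remap(g,uv[:,:1].copy(),uv[:,1:].copy(),cv2.INTER_LINEAR)[:,0]
    print(y,[round(float(xs[i]+.25*(180-v[i])/(v[i+1]-v[i])),1) for i in range(len(v)-1) if (v[i]-180)*(v[i+1]-180)<0])
xs=np.arange(0,20,.25)
for y in(-.19,-.188,-.036,-.033):
    uv=np.array([proj(P,c+Rd@np.array([x/1000,y,.02])) for x in xs]).astype(np.float32)
    v=cv2.remap(g,uv[:,:1].copy(),uv[:,1:].copy(),cv2.INTER_LINEAR)[:,0]; w=np.clip(v-v.min()-20,0,None); print("line",y,xs[(v>v[xs>7].max()*.7)][[0,-1]], xs[v.argmax()])
print(ctrl.state()["time_s"])
E
```

```text
at 235.5 F 7.1 now [-2.5 -2.5  5. ] [-0.03 -0.12 -0.48] gap 0.0281 t 24.3083
-0.054 [-4.0, 9.1, 30.0, 40.9]
-0.057 [-4.0, 8.9, 30.0, 40.9]
-0.163 [-4.3, 8.4, 29.6, 40.3]
line -0.19 [ 0.  10.5] 2.0
line -0.188 [ 0.   10.25] 0.25
line -0.036 [0. 9.] 1.5
line -0.033 [0. 9.] 1.5
29.025
```

The slot now measures 20.0 mm, corrected. Next is the tablet: a rough position from r1 and r2, then a close look from two places.

```bash
python3 - <<'E'
from snap import *
s=.64
P1=pickle.load(open("r1.pkl","rb"));P2=pickle.load(open("r2.pkl","rb"))
print("left end tri",tri((P1,np.array([277,171])*s),(P2,np.array([441,214])*s)))
L=onz(P1,np.array([277,170])*s,.137);E=onz(P1,np.array([500,190])*s,.137); C=(L+E)/2
yt=np.arctan2(-(L-E)[0],(L-E)[1]); print("L",L,"R",E,"len",np.linalg.norm(L-E),"yaw",yt)
ctrl.move_linear(ctrl.state()["tool_pos"]+[0,0,.15],feed=.3)
o=down(yt-np.pi/2); Rt=R.from_euler('z',yt).as_matrix()
for t,dy in(("t1",.06),("t2",-.06)):
    p=C+Rt@np.array([-.067,dy,0]); p[2]=.24
    ctrl.move_pose(p,o); snap(t)
    im=cv2.imread(f"pics/{t}.png"); P=par("wrist")
    pr=[proj(P,x) for x in(L,E)]; print(t,"pred ends",np.round(pr,1).tolist())
    m=(im.max(2)<70).astype(np.uint8); m[225:]=0; n,l,st,ce=cv2.connectedComponentsWithStats(m)
    for i in range(1,n):
        if st[i,4]>400:
            pts=np.argwhere(l==i)[:,::-1].astype(np.float32); print("  ",st[i].tolist(),[np.round(x,1) for x in cv2.minAreaRect(pts)])
    mc=(np.array(pr).mean(0)).astype(int)
    for u in(int(pr[0][0])+12,mc[0],int(pr[1][0])-12): print("   col",u,mc[1]-20,im[mc[1]-20:mc[1]+21,u-2:u+3].max(2).mean(1).astype(int).tolist())
    for k,e in enumerate(pr): u,v=map(int,e); print("   end",k,u-15,im[v-2:v+3,u-15:u+16].max(2).mean(0).astype(int).tolist())
print(ctrl.state()["time_s"])
E
```

```text
left end tri (array([ 0.44224579, -0.2553405 ,  0.10476604]), np.float64(0.0022888065453896345))
L [ 0.43968526 -0.2632859   0.137     ] R [ 0.42446971 -0.43850442  0.137     ] len 0.17587791328582428 yaw -0.08662025739442418
t1 pred ends [[228.0, 120.4], [415.9, 120.9]]
   [115, 36, 8, 129, 661] [array([118.4, 100. ]), array([128.1,   6.2]), np.float64(89.2)]
   [228, 82, 284, 143, 17364] [array([369.5, 153. ]), array([142., 283.]), np.float64(90.0)]
   col 239 100 [172, 168, 168, 168, 166, 167, 171, 173, 177, 180, 182, 167, 117, 65, 53, 62, 62, 60, 59, 58, 55, 53, 54, 52, 47, 43, 45, 96, 163, 181, 183, 183, 182, 173, 165, 160, 163, 167, 171, 169, 167]
   col 321 100 [255, 255, 255, 255, 255, 255, 255, 255, 255, 255, 255, 255, 254, 189, 67, 54, 56, 55, 55, 55, 53, 53, 52, 51, 48, 46, 42, 87, 167, 221, 228, 223, 209, 203, 218, 222, 222, 220, 221, 221, 220]
   col 403 100 [173, 172, 173, 171, 170, 168, 166, 168, 167, 167, 168, 169, 159, 115, 66, 49, 47, 49, 48, 48, 48, 51, 50, 50, 46, 44, 43, 44, 65, 86, 89, 79, 70, 62, 52, 46, 41, 36, 32, 30, 29]
   end 0 212 [179, 179, 178, 177, 178
[... 816 characters left out ...]
255, 255, 255, 255, 255, 255, 255, 255, 255, 254, 174, 94, 99, 102, 100, 99, 97, 93, 89, 85, 80, 74, 64, 62, 150, 242, 250, 251, 249, 247, 251, 253, 255, 255, 255, 255, 255, 255]
   col 275 100 [220, 222, 223, 224, 225, 224, 224, 222, 221, 221, 221, 220, 204, 129, 76, 78, 83, 84, 81, 80, 78, 76, 75, 74, 71, 65, 58, 65, 100, 129, 138, 139, 143, 146, 146, 142, 139, 136, 134, 134, 134]
   end 0 85 [226, 226, 226, 227, 226, 226, 227, 226, 226, 226, 226, 226, 226, 226, 221, 191, 137, 101, 96, 94, 95, 96, 96, 96, 96, 96, 96, 95, 94, 96, 97]
   end 1 272 [79, 78, 78, 77, 78, 79, 79, 78, 75, 75, 76, 77, 76, 77, 74, 66, 68, 111, 157, 179, 183, 182, 183, 184, 195, 207, 212, 213, 213, 213, 214]
31.7667
```

```bash
python3 - <<'E'
from snap import *
A=pickle.load(open("t1.pkl","rb"));B=pickle.load(open("t2.pkl","rb"))
L,e=tri((A,(226.5,119.5)),(B,(100.7,119.2)));print("L",L,e)
E,e=tri((A,(415.0,120.9)),(B,(288.8,120.8)));print("E",E,e)
for z in(.137,(L[2]+E[2])/2):
    l=(onz(A,(226.5,119.5),z)+onz(B,(100.7,119.2),z))/2; r=(onz(A,(415,120.9),z)+onz(B,(288.8,120.8),z))/2
    print(z,"centre",(l+r)/2,"len",np.linalg.norm(l-r),"yaw",np.arctan2(-(l-r)[0],(l-r)[1]))
yt=-.0937
for n,p,y in(("pick",[.432,-.351,.103],yt),("slot",(ctrD+R.from_euler('z',-.1725).as_matrix()@[.0194,-.11,.11]),-.1725)):
    for f in(0,np.pi): print(n,p,ctrl.inverse_kinematics(p,down(y+f)))
E
```

```text
L [ 0.44075431 -0.26138653  0.1318448 ] 6.573042219365191e-06
E [ 0.42422084 -0.44003795  0.13224806] 0.0001273295458843619
0.137 centre [ 0.43247838 -0.35074898  0.137     ] len 0.1762996858447823 yaw -0.09228053952427692
0.13204642944194628 centre [ 0.43248173 -0.3507754   0.13204643] len 0.17941692357477584 yaw -0.09228053272680599
pick [0.432, -0.351, 0.103] [-7.48118133e-01  4.18703011e-01  1.61158669e+00 -4.44089210e-16
  1.11130295e+00 -6.54418133e-01]
pick [0.432, -0.351, 0.103] [-7.48118133e-01  4.18703011e-01  1.61158669e+00 -8.88178420e-16
  1.11130295e+00  2.48717452e+00]
slot [ 0.51323104 -0.00769739  0.11      ] [-8.63622317e-02  3.21425858e-01  1.72967659e+00 -4.44089210e-16
  1.09049020e+00  8.61377683e-02]
slot [ 0.51323104 -0.00769739  0.11      ] None
```

The tablet's top is measured at z=0.132, it is 179.4 mm long, and it stands at yaw −0.092. Its lower edge is therefore at about z=0.007. I'll pick it up and bring it over the slot.

```bash
python3 - <<'E'
from snap import *
yt=-.0923; C=np.array([.4325,-.3508,0])
ctrl.grip(.05,40)
ctrl.move_pose(C+[0,0,.2],down(yt))
print("hit",ctrl.move_linear(C+[0,0,.095],feed=.12,force_limit=10))
ctrl.grip(.005,40); s=ctrl.state(); print(s["finger_gap"],s["grip_force"],s["contact_force"].round(1))
ctrl.move_linear(C+[0,0,.25],feed=.15); s=ctrl.state(); print(s["finger_gap"],s["contact_force"].round(1),s["torque"].round(2))
y=-.1725; S=ctrD+R.from_euler('z',y).as_matrix()@[.0194,-.11,0]
ctrl.move_linear(S+[0,0,.25],down(y),feed=.2)
ctrl.move_linear(S+[0,0,.18],feed=.15)
im=viewer.capture("scene"); cv2.imwrite("pics/s2.png",im); im2=viewer.capture("side"); snap("p1")
cv2.imwrite("pics/s2c.png",np.vstack([cv2.resize(im[120:300,180:380],(600,540))[:300],cv2.resize(im2[150:300,150:350],(600,450))[:300]]))
s=ctrl.state(); print(s["finger_gap"],s["contact_force"].round(1),s["time_s"])
# bottom edge check
P=par("wrist"); print(proj(P,S+[0,0,.075]))
E
```

```text
hit False
0.013968054156624806 39.99972760677338 [-0.3 -0.6  0.7]
0.013575637562167439 [-0.   0.1 -3.2] [-0.02 -0.13  0.03]
0.013749905284061196 [ 0.4 -0.6 -3.2] 38.9333
[255.48696419 190.00919579]
```

```bash
python3 - <<'E'
from snap import *
y=-.1725; S=ctrD+R.from_euler('z',y).as_matrix()@[.0194,-.11,0]
h=ctrl.move_linear(S+[0,0,.155],feed=.05,force_limit=6); print(h,ctrl.state()["tool_pos"][2],ctrl.state()["contact_force"].round(1))
if not h:
    h=ctrl.move_linear(S+[0,0,.1],feed=.03,force_limit=5)
s=ctrl.state(); print(h,s["tool_pos"],s["contact_force"].round(1),s["torque"].round(2),s["finger_gap"],s["time_s"])
im=viewer.capture("scene"); im2=viewer.capture("side")
cv2.imwrite("pics/s3c.png",np.vstack([cv2.resize(im[140:280,180:380],(600,420))[:300],cv2.resize(im2[160:260,180:380],(600,300))]))
E
```

```text
False 0.155038278574392 [-0.3 -0.6 -3.6]
True [ 0.51334773 -0.00771476  0.10307354] [ 0.3 -0.6  5.6] [-0.06 -0.12  0.  ] 0.013895719918760265 41.1417
```

View pics/s3c.png

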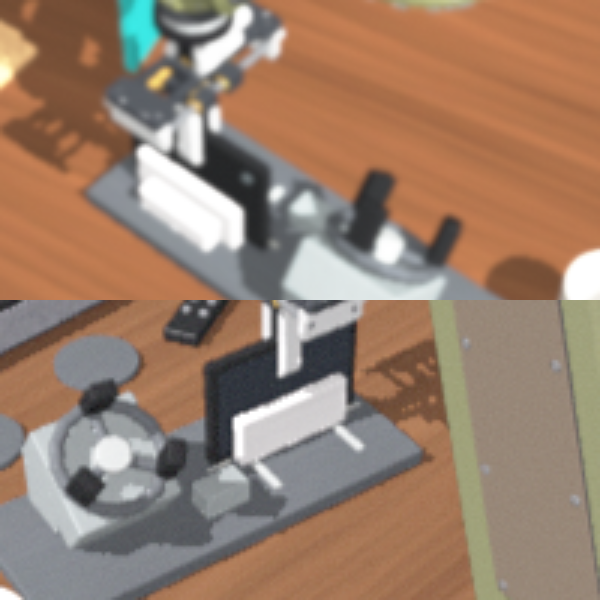

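The tablet is seated between the jaws: contact came at the expected height, and both views show it upright. I release and retreat.

```bash
python3 - <<'E'
from snap import *
s=ctrl.state(); p=s["tool_pos"].copy()
ctrl.grip(.035); 
ctrl.move_linear(p+[0,0,.14],feed=.15); 
# look down from directly above: tool x -> camera; re-orient so camera sits over the slot
y=-.1725; Rd=R.from_euler('z',y).as_matrix(); S=ctrD+Rd@[.0194,-.11,0]
q=S+Rd@np.array([-.067,0,0]); q[2]=.26
ctrl.move_pose(q,down(y-np.pi/2)); snap("f1")
P=par("wrist"); im=cv2.imread("pics/f1.png"); g=im.max(2).astype(np.float32)
for yy in(-.07,-.03,.03,.07):
    xs=np.arange(-30,30.1,1); uv=np.array([proj(P,S+Rd@np.array([x/1000,yy,.145])) for x in xs]).astype(np.float32)
    print(yy,cv2.remap(g,uv[:,:1].copy(),uv[:,1:].copy(),cv2.INTER_LINEAR)[:,0].astype(int).tolist())
ys=np.arange(-110,111,2); uv=np.array([proj(P,S+Rd@np.array([0,v/1000,.145])) for v in ys]).astype(np.float32)
print(cv2.remap(g,uv[:,:1].copy(),uv[:,1:].copy(),cv2.INTER_LINEAR)[:,0].astype(int).tolist())
print(ctrl.state()["time_s"])
E
```

```text
-0.07 [133, 134, 132, 132, 131, 134, 134, 135, 120, 97, 89, 89, 89, 88, 90, 89, 92, 89, 85, 88, 89, 90, 84, 65, 46, 46, 50, 52, 53, 54, 57, 54, 58, 55, 57, 52, 54, 70, 86, 88, 95, 116, 130, 137, 136, 137, 138, 136, 136, 134, 133, 134, 135, 139, 140, 142, 140, 139, 139, 139, 138]
-0.03 [141, 140, 139, 138, 141, 142, 141, 137, 124, 106, 136, 219, 254, 255, 255, 255, 255, 253, 247, 241, 239, 228, 189, 118, 60, 47, 51, 55, 56, 60, 60, 59, 63, 64, 62, 56, 64, 115, 192, 245, 255, 255, 255, 255, 255, 255, 255, 254, 254, 255, 255, 255, 255, 255, 255, 255, 255, 255, 255, 255, 255]
0.03 [141, 140, 142, 144, 143, 142, 138, 136, 139, 142, 162, 220, 254, 255, 255, 255, 255, 255, 253, 247, 240, 231, 189, 113, 58, 50, 54, 57, 57, 64, 64, 64, 64, 64, 64, 60, 65, 107, 182, 241, 255, 255, 255, 255, 255, 255, 255, 255, 255, 255, 255, 255, 255, 255, 255, 255, 255, 255, 255, 255, 255]
0.07 [196, 136, 104, 97, 92, 90, 90, 92, 91, 91, 91, 89, 88, 89, 90, 90, 90, 92, 90, 90, 90, 92, 87, 66, 48, 50, 55, 56, 59, 58, 64, 64, 68, 65, 65, 59, 61, 90, 103, 94, 91, 92, 93, 92, 90, 94, 93, 91, 92, 90, 90, 90, 92, 93, 93, 93, 93, 94, 92, 91, 91]
[166, 164, 159, 160, 158, 154, 151, 152, 147, 139, 144, 81, 52, 56, 53, 55, 56, 55, 54, 56, 57, 56, 57, 56, 56, 56, 56, 57, 56, 59, 58, 60, 58, 55, 57, 57, 59, 55, 59, 58, 60, 57, 60, 60, 59, 60, 56, 60, 63, 61, 61, 59, 62, 62, 63, 59, 64, 62, 61, 58, 61, 62, 60, 63, 62, 59, 61, 62, 62, 60, 64, 60, 61, 60, 61, 65, 61, 59, 63, 64, 60, 61, 61, 61, 62, 63, 63, 62, 61, 62, 64, 64, 62, 63, 62, 62, 63, 63, 61, 69, 90, 89, 91, 90, 91, 90, 93, 89, 91, 92, 93]
44.4833
```

The tablet's top edge is centred on the slot to within 0.5 mm both across and along, and it stands upright. The arm is clear, so I hand in.

```bash
python3 -c "
from bench import job; print(job.sign_off())"
```

```text
the job is handed in; nothing more can be done
None
```

Job handed in at about 44.5 s on the robot's clock: the slot is wound to about 20 mm, and the tablet stands upright on the deck, centred in it; nothing else was touched.

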